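Sweep headset parts into the bench bay

ROBOT

A 6-joint arm with a two-finger parallel gripper is mounted at the origin on the work surface. World frame = base frame: x ahead of the robot, y to its left, z up, the work surface at z = 0. Lengths are in m, angles in rad, forces in N, time in s.
With the tool pointing down it reaches from about 0.25 to 0.775 m from the base axis. Payload 4 kg.
Tool frame: the origin (TCP) lies at the centre of the arm's flange, where the gripper is bolted on; the fingertips stand 199 mm ahead of it and the grasp point (between the pads) lies 180 mm ahead of it (robot.tcp_to_tips is the distance from the TCP to the fingertips, in m); z points along the fingers, y is the line along which they close (so a half turn about z gives the same grasp; the last joint's range is limited). The gripper opens to 94 mm and grips with 3 to 60 N. Pads are 16 mm wide; open, the fingers measure 119 mm over their backs; the gripper's body (75 mm by 177 mm) begins 78 mm behind the grasp point.
Start: joints at [1.172, 0.087, 1.371, -0, 1.684, -0.103], TCP at [0.16, 0.526, 0.405] pointing down, gripper open.
Joint ranges: [-3.1, 3.1], [-0.76, 2.03], [0.27, 2.55], [-1.08, 4.22], [0.17, 2.65], [-2.57, 2.57]. Speed limits (rad/s): [2.79, 2.79, 3.14, 3.14, 3.14, 3.14].

INTERFACE

Orientations are given as [roll, pitch, yaw] about the fixed x, y, z axes, in that order (R = Rz(yaw) Ry(pitch) Rx(roll)).
In Python, from bench import telemetry, snapshot, ticket, robot gives the robot as it stands.
- The arm moves only by the tool apply_moves, never from a script. Its argument "moves" is a list that holds one entry, the list of rows, each a list of 5 numbers: the shift along the tool's x, y, z in units of 50 mm (1.0 is 50 mm), then the turn about the tool's z in units of 10 degrees (1.0 is 10 degrees), then the closure, from 0 (fully open) to 1 (shut). A call has 1 to 10 rows; each row is the pose to reach, as a shift and turn from the pose commanded when the call began, along the tool's axes at that moment; what a row does not reach only later rows make up. A row lasts 1/8 s, in which the tool goes at most 62.5 mm and 10.7 degrees, less where a joint would pass 70% of its speed; a pose out of reach is approached as far as the arm can. A call with a gripper value outside its range is refused whole. The fingers move at their own pace and stop on an object; the grip force is fixed at half the most. Time passes only in rows, so rows that repeat a pose let the fingers close. It gives the time, the measured TCP pose, the force, the opening and the grip force at its end, in the units of the state.
- telemetry.get_obs(): the state, without advancing time (a new reading comes with each control period).
- snapshot(name): name is "scene" or "top" or "wrist"; returns a dict with "image" (480x640x3 uint8, red, green, blue), "fovy" (degrees; the focal length in pixels is half the picture's height over the tangent of half this angle, whatever the lens; pixels are square), "cx", "cy" (the principal point, pixels), "R" (3x3) and "t" (3): a world point X has camera coordinates R X + t. Camera axes: x right, y down, z forward; pixel columns grow to the right and rows downward; lengths in m; the calibration is good to about 2 mm. A picture is of the moment at which its call begins. There is no depth.
- ticket.close_job(): hands the job in; it is judged then, once.
The state is a dict: "time": time; "joint_positions": joint angles; "qvel": joint speeds; "joint_torque": joint torques, N m; "tool_pos": TCP position; "ee_rot": TCP orientation; "wrist_force": force on the tool from outside, world axes, zero at the start; "wrist_torque": the same for the moment, N m; "width": finger opening in m; "finger_force": force on a finger pad.
Only numpy, scipy, OpenCV 4.12 (cv2) and the standard library are available. Lean on these libraries where they do the work, as an engineer would, in place of code of your own. Each camera call takes 0.05 s, during which the arm holds its last target. There are 200 camera calls.

TASK

Sweep the three small headset parts on the bicycle bench (the steel bearing, the black bearing cup and the red top cap) along the bench top with the closed fingers into the steel-fenced bay through its open side, until each lies flat and wholly inside. Only push them, gently: do not pinch, lift or flick them, and do not press them hard against the fence. Leave the oil bottle, grease tin, screwdriver and pedal where they are.

Things in the scene. Friction and masses are not known exactly. Their poses are not given: they have to be found in the camera images.
- bay: Fixed bay: dark steel strips 30 mm high, 4 mm thick on three sides, fourth side (mouth) open; green floor level with the bench, no lip. Inside 150 mm deep (x) by 170 mm wide (y). Origin: centre of the inside, at bench height. x points into the bay: mouth at x = -75 mm, back at +75 mm, side strips at y = -85 and +85 mm. The mouth faces the parts, about world -y; place and yaw (+-0.35 rad) vary.
- bearing: Loose steel ring lying flat on the bench, outside diameter 42 mm, bore 25 mm, 10 mm high, about 35 g. Origin: centre of its underside, z up. To be swept into the bay; it slides and does not roll.
- cup: Loose black round bearing cup lying face down, a plain disc in outline, diameter 40 mm, 12 mm high, grey centre and six small grey notches on the rim, about 45 g. Origin: centre of its underside, z up. To be swept into the bay; it slides flat.
- topcap: Loose red round disc lying flat, diameter 38 mm, 12 mm high, about 25 g. Origin: centre of its underside, z up. To be swept into the bay.
- oil: Bystander: white upright oil bottle, diameter 48 mm, 140 mm high, yellow label, black cap. Origin: centre of its underside. Leave alone.
- tin: Bystander: flat blue grease tin, diameter 62 mm, 42 mm high. Origin: centre of its underside. Leave alone.
- driver: Bystander: screwdriver lying on the bench beyond the parts, 170 mm long along its x axis, yellow handle, at most 30 mm high. Origin: under its middle. Leave alone.
- pedal: Bystander: black bicycle pedal with orange reflectors lying flat, 90 by 80 mm, 22 mm high. Origin: centre of its underside. Leave alone.
Not all that is in view belongs to the job. What is shaped like the bearing but brown or turquoise is not meant.

How it is judged:
By the outcome, as a careful person would: the job done as asked, in the order asked, and still so for the second after the job is handed in, with the robot touching nothing.
It also fails if it takes over 56 s, if anything falls off the work surface, if the arm or the gripper's body presses on something with over 40 N, if the wrist force passes 120 N, or if a joint passes its speed limit or range.

## Working session

There is one attempt and no reset: what is moved stays moved. The work goes in short steps, Python scripts to look and compute and a tool call to move; the robot and the scene stay as the last step left them, time stands still between calls to the robot, and variables do not carry over. Pictures are saved under pics/ and viewed, at most 10 in all, crops included, and the job is handed in when it is done.

Besides the shell and the picture viewer there is one more tool, called after ">>>" in YAML: its name, and indented under it one key for each argument. apply_moves: Moves the arm, as the interface text tells. Its arguments: {"type":"object","properties":{"moves":{"type":"array","items":{"type":"array","items":{"type":"array","items":{"type":"number"}}}}},"required":["moves"]}

```bash
mkdir -p pics
cat > h.py <<'E'
import numpy as np, cv2
from bench import telemetry, snapshot, ticket, robot
def snap(cam,name):
    s=snapshot(cam); cv2.imwrite(f'pics/{name}.png',s['image'][:,:,::-1]); return s
def px2w(s,u,v,z=0.0):
    f=240/np.tan(np.radians(s['fovy'])/2); R=np.array(s['R']);t=np.array(s['t'])
    d=R.T@np.array([(u-s['cx'])/f,(v-s['cy'])/f,1]); c=-R.T@t
    return c+d*(z-c[2])/d[2]
E
python3 - <<'E'
from h import *
import pickle
s=snap('top','top1'); s2=snap('scene','sc1'); pickle.dump((s,s2),open('s1.pkl','wb'))
o=telemetry.get_obs(); print(o['time'],o['tool_pos'],o['ee_rot'],o['width'],s['fovy'],-np.array(s['R']).T@s['t'])
E
```

```text
0.1 [0.16028724 0.52602252 0.40363375] [-3.13967053e+00 -2.22947553e-04  2.84580063e+00] 0.09375693211094466 57.93074008857323 [ 0.41931063 -0.01433551  0.98485579]
```

View pics/top1.png

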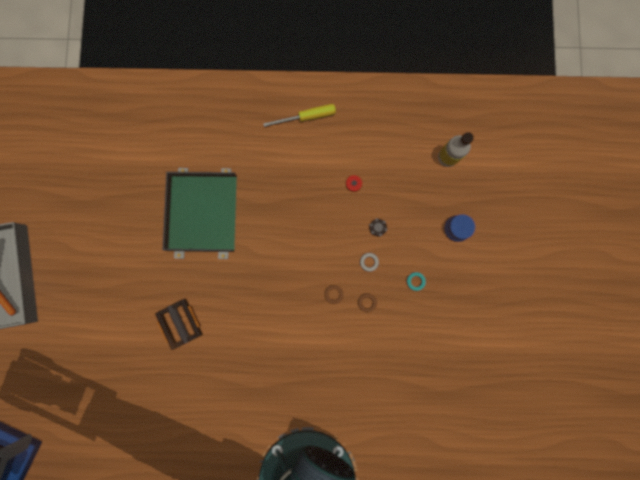

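View pics/sc1.png

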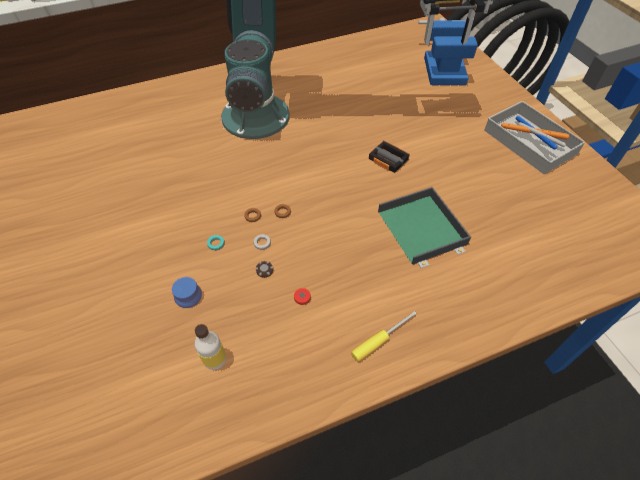

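The top view shows the steel bearing at (370,262), cup at (378,228), top cap at (354,184) and the bay centred about (201,212), with its mouth towards the right. Possible mix-ups for the bearing are the turquoise ring (417,281) and the brown rings (333,294) and (367,302). I choose the grey ring at (370,262) and check it in a crop.

Run:
```python
from h import *
import pickle
s,s2=pickle.load(open('s1.pkl','rb'))
im=s['image'][:,:,::-1]
cv2.imwrite('pics/c1.png',cv2.resize(im[155:325,150:440],None,fx=2.7,fy=2.7,interpolation=cv2.INTER_CUBIC))
for n,u,v,z in [('bearing',370,262,.01),('cup',378,228,.012),('cap',354,184,.012),('turq',417,281,.01),('br1',333,294,.01),('br2',367,302,.01),('mouthT',237,173,.03),('mouthB',235,251,.03),('backT',168,173,.03),('backB',165,251,.03),('fm1',236,178,0),('fm2',235,247,0),('pedal',180,324,.01),('drvtip',264,125,.01),('drvh',335,108,.02),('tin',461,228,.04),('oil',448,155,.0)]:
    print(n,px2w(s,u,v,z)[:2].round(3))
```

```text
bearing [ 0.469 -0.134]
cup [ 0.546 -0.151]
cap [ 0.647 -0.096]
turq [ 0.428 -0.239]
br1 [ 0.396 -0.051]
br2 [ 0.38  -0.127]
mouthT [0.663 0.169]
mouthB [0.487 0.167]
backT [0.66  0.324]
backB [0.485 0.321]
fm1 [0.659 0.177]
fm2 [0.498 0.173]
pedal [0.325 0.286]
drvtip [0.783 0.114]
drvh [ 0.823 -0.05 ]
tin [ 0.546 -0.33 ]
oil [ 0.722 -0.316]
```

View pics/c1.png

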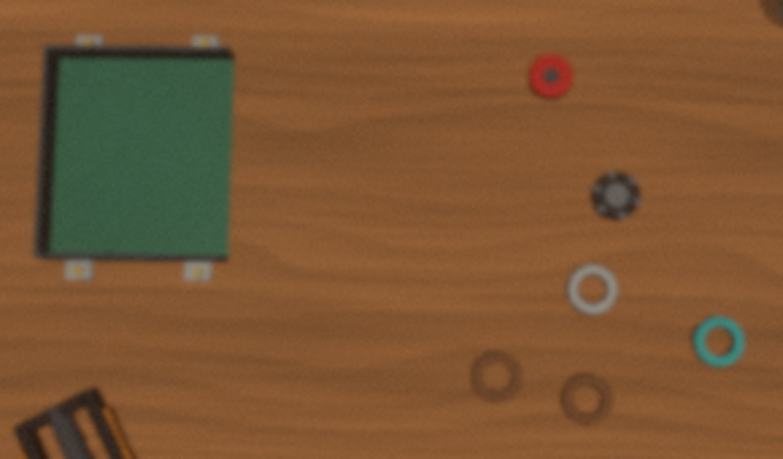

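Crop confirms it: the grey ring is the bearing, with the black cup and the red cap above it. The bay mouth faces −y, the bay centre is about (0.577, 0.25), and its yaw is close to +y. I'll push each part along a straight line: bearing to x≈0.527, cup to 0.577 and cap to 0.63.

>>> apply_moves:
  moves:
    - [[-9.9,-11.95,0,8.17,1],[-9.9,-11.95,0,8.17,1],[-9.9,-11.95,0,8.17,1],[-9.9,-11.95,0,8.17,1],[-9.9,-11.95,0,8.17,1],[-9.9,-11.95,0,8.17,1],[-9.9,-11.95,0,8.17,1],[-9.9,-11.95,0,8.17,1],[-9.9,-11.95,0,8.17,1],[-9.9,-11.95,0,8.17,1]]

```text
time: 1.35
tool_pos: [0.4015, -0.0526, 0.4045]
ee_rot: [3.141, -0.001, 1.419]
wrist_force: [0.0, 1.3, -0.2]
width: 0.0004
finger_force: 0.0
```

```bash
cat >> h.py <<'E'
def go(x,y,z,yawdeg):
    "units for a move to TCP x,y,z and tool yaw"
    from scipy.spatial.transform import Rotation as Ro
    o=telemetry.get_obs(); p=np.array(o['tool_pos']); w=o['ee_rot']
    print('t',round(o['time'],2),'p',p.round(4),'rpy',np.round(w,3),'F',np.round(o['wrist_force'],1),'w',round(o['width'],4))
    yaw=w[2]; d=np.array([x,y,z])-p; c,s=np.cos(yaw),np.sin(yaw)
    u=np.array([c*d[0]+s*d[1], s*d[0]-c*d[1], -d[2]])/.05
    print('units',u.round(2),'turn',round(((np.degrees(yaw)-yawdeg+180)%360-180)/10,2))
E
python3 -c "
from h import *
go(.460,-.19,.30,81.4)"
```

```text
t 1.35 p [ 0.4015 -0.0526  0.4045] rpy [ 3.141e+00 -1.000e-03  1.419e+00] F [ 0.   1.3 -0.2] w 0.0004
units [-2.54  1.57  2.09] turn -0.01
```

>>> apply_moves:
  moves:
    - [[-2.5,1.55,0,0,1],[-2.5,1.55,0,0,1],[-2.5,1.55,0,0,1],[-2.5,1.55,1.5,0,1],[-2.5,1.55,1.5,0,1],[-2.5,1.55,1.5,0,1],[-2.5,1.55,1.5,0,1]]

```text
time: 2.22
tool_pos: [0.46, -0.1855, 0.3326]
ee_rot: [3.137, 0.002, 1.421]
wrist_force: [0.2, 0.5, -0.8]
width: 0.0006
finger_force: 0.0
```

```bash
python3 -c "
from h import *
go(.461,-.186,.203,81.4)
s=snap('wrist','w1')
import pickle; pickle.dump(s,open('w1.pkl','wb'))"
```

```text
t 2.23 p [ 0.46   -0.1855  0.3326] rpy [3.137e+00 2.000e-03 1.421e+00] F [ 0.2  0.5 -0.8] w 0.0006
units [-0.01  0.02  2.59] turn 0.0
```

View pics/w1.png

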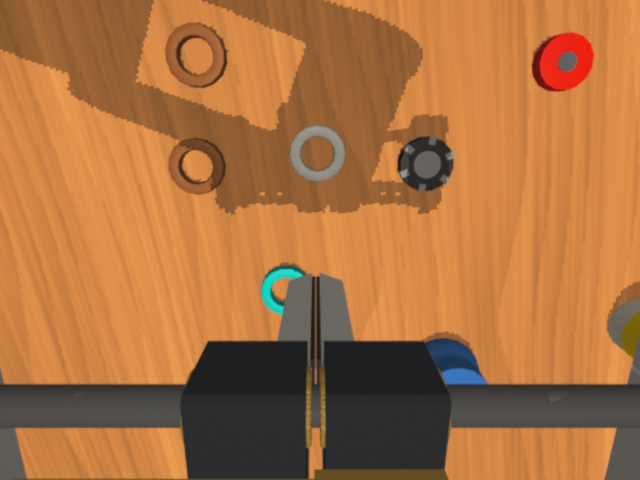

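The wrist view shows the bearing at (317,153) straight ahead of the closed fingers, with the cup at (426,163) and the cap at (566,61). The descent spot is clear.

```bash
python3 -c "
from h import *
import pickle; s=pickle.load(open('w1.pkl','rb'))
for n,u,v,z in [('b',317.5,153,.01),('c',427,164,.012),('cap',566,61,.012),('turq',288,292,.01),('br2',197,166,.01)]: print(n,px2w(s,u,v,z).round(4))"
```

```text
b [ 0.4706 -0.1303  0.01  ]
c [ 0.5493 -0.1502  0.012 ]
cap [ 0.6497 -0.0943  0.012 ]
turq [ 0.4305 -0.2362  0.01  ]
br2 [ 0.3809 -0.1262  0.01  ]
```

>>> apply_moves:
  moves:
    - [[0,0,1,0,1],[0,0,1.8,0,1],[0,0,2.3,0,1],[0,0,2.58,0,1],[0,0,2.58,0,1],[0,0,2.58,0,1]]

```text
time: 3.02
tool_pos: [0.4601, -0.1861, 0.2025]
ee_rot: [3.138, 0.001, 1.42]
wrist_force: [-0.1, 0.1, 0.7]
width: 0.0008
finger_force: 0.0
```

```bash
python3 -c "
from h import *
go(.527,.22,.203,81.4)"
```

```text
t 3.02 p [ 0.4601 -0.1861  0.2025] rpy [3.138e+00 1.000e-03 1.420e+00] F [-0.1  0.1  0.7] w 0.0008
units [ 8.23  0.1  -0.01] turn -0.0
```

>>> apply_moves:
  moves:
    - [[0.15,0,0,0,1],[0.35,0,0,0,1],[0.6,0,0,0,1],[0.85,0,0,0,1],[1.1,0,0,0,1],[1.35,0,0,0,1],[1.6,0,0,0,1],[1.85,0,0,0,1],[2.1,0,0,0,1],[2.35,0,0,0,1]]

```text
time: 4.28
tool_pos: [0.4771, -0.0687, 0.2006]
ee_rot: [-3.142, -0.0, 1.42]
wrist_force: [-0.2, 0.2, -0.3]
width: 0.0003
finger_force: 0.1
```

>>> apply_moves:
  moves:
    - [[0.25,0,0,0,1],[0.5,0,0,0,1],[0.75,0,0,0,1],[1.0,0,0,0,1],[1.25,0,0,0,1],[1.5,0,0,0,1],[1.75,0,0,0,1],[1.95,0,0,0,1],[2.05,0,0,0,1],[2.05,0,0,0,1]]

```text
time: 5.52
tool_pos: [0.4924, 0.0321, 0.2007]
ee_rot: [3.142, -0.0, 1.42]
wrist_force: [-0.7, 0.3, 0.2]
width: 0.0005
finger_force: 0.0
```

```bash
python3 -c "
from h import *
go(.523,.231,.203,81.4)
s=snap('wrist','w2')
hsv=cv2.cvtColor(s['image'],cv2.COLOR_RGB2HSV)
m=((hsv[:,:,1]<50)&(hsv[:,:,2]>60)).astype(np.uint8); m[270:]=0
n,l,st,c=cv2.connectedComponentsWithStats(m)
for i in range(1,n):
  if st[i,4]>150: print(st[i],c[i].round(),px2w(s,*c[i],.01).round(3))"
```

```text
t 5.53 p [0.4924 0.0321 0.2007] rpy [ 3.142 -0.     1.42 ] F [-0.7  0.3  0.2] w 0.0005
units [ 4.03  0.01 -0.05] turn -0.0
[ 289  186   92   84 4111] [335. 229.] [0.505 0.064 0.01 ]
```

>>> apply_moves:
  moves:
    - [[-0.25,0,-0.04,0,1],[-0.25,0.17,-0.04,0,1],[-0.1,0.17,-0.04,0,1],[0.05,0.17,-0.04,0,1],[0.25,0.17,-0.04,0,1],[0.5,0.17,-0.04,0,1],[0.75,0.17,-0.04,0,1],[1.0,0.17,-0.04,0,1],[1.25,0.17,-0.04,0,1],[1.5,0.17,-0.04,0,1]]

```text
time: 6.82
tool_pos: [0.5121, 0.1056, 0.2027]
ee_rot: [3.142, -0.0, 1.42]
wrist_force: [0.1, 0.3, -0.6]
width: 0.0007
finger_force: 0.1
```

>>> apply_moves:
  moves:
    - [[0.25,0,0,0,1],[0.5,0,0,0,1],[0.75,0,0,0,1],[0.95,0,0,0,1],[1.05,0,0,0,1],[1.05,0,0,0,1]]

```text
time: 7.58
tool_pos: [0.52, 0.1568, 0.2026]
ee_rot: [3.142, -0.0, 1.42]
wrist_force: [0.5, 0.4, 0.1]
width: 0.0006
finger_force: 0.0
```

```bash
cat >> h.py <<'E'
def look(name,kind,y0,yaw):
    "wrist view: find part by colour, print its place relative to the finger"
    s=snap('wrist',name); hsv=cv2.cvtColor(s['image'],cv2.COLOR_RGB2HSV); H,S,V=cv2.split(hsv)
    m={'bearing':(S<50)&(V>60),'cap':((H<5)|(H>174))&(S>150)&(V>80),'cup':(V<75)&(S<90)}[kind].astype(np.uint8); m[270:]=0
    n,l,st,c=cv2.connectedComponentsWithStats(m); p=np.array(telemetry.get_obs()['tool_pos'])
    for i in range(1,n):
        if st[i,4]>400:
            b=st[i]; X=px2w(s,b[0]+b[2]/2,b[1]+b[3]/2,.008); d=X-p; a=np.radians(yaw)
            print(b,X.round(4),'along',round(d[0]*np.cos(a)+d[1]*np.sin(a),4),'lat',round(d[0]*np.sin(a)-d[1]*np.cos(a),4))
E
python3 -c "
from h import *
go(.523,.231,.203,81.4)
look('w3','bearing',0,81.4)"
```

```text
t 7.58 p [0.52   0.1568 0.2026] rpy [ 3.142 -0.     1.42 ] F [0.5 0.4 0.1] w 0.0006
units [ 1.48 -0.16 -0.01] turn -0.0
[ 148    0   92  270 3616] [0.4798 0.2372 0.008 ] along 0.0738 lat -0.0517
[ 270  184   92   86 4370] [0.5244 0.1901 0.008 ] along 0.0338 lat -0.0006
```

>>> apply_moves:
  moves:
    - [[0.2,0,0,0,1],[0.4,0,0,0,1],[0.65,0,0,0,1],[0.9,0,0,0,1],[1.1,0,0,0,1],[1.3,0,0,0,1],[1.4,0,0,0,1],[1.45,0,0,0,1],[1.45,0,0,0,1]]

```text
time: 8.75
tool_pos: [0.5308, 0.2282, 0.2027]
ee_rot: [-3.142, -0.0, 1.42]
wrist_force: [0.1, -0.9, -0.5]
width: 0.0006
finger_force: 0.0
```

```bash
python3 -c "
from h import *
go(.5435,-.20,.30,85)
look('w4','bearing',0,81.4)"
```

```text
t 8.75 p [0.5308 0.2282 0.2027] rpy [-3.142 -0.     1.42 ] F [ 0.1 -0.9 -0.5] w 0.0006
units [-8.43  1.54 -1.95] turn -0.37
[ 154    0  486  270 8642] [0.5749 0.2958 0.008 ] along 0.0735 lat 0.0335
[ 269  185   93   85 4409] [0.535  0.2613 0.008 ] along 0.0334 lat -0.0008
```

View pics/w4.png

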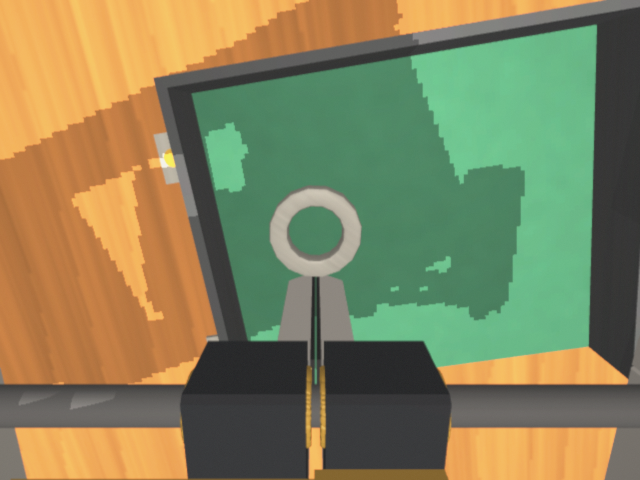

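The bearing lies inside the bay with clear margins, at pixel (316,232). Next is the cup.

>>> apply_moves:
  moves:
    - [[-0.4,0,0,0,1],[-0.6,0,-1.0,0,1],[-1.6,0.3,-1.95,0,1],[-8.43,1.54,-1.95,-0.37,1],[-8.43,1.54,-1.95,-0.37,1],[-8.43,1.54,-1.95,-0.37,1],[-8.43,1.54,-1.95,-0.37,1],[-8.43,1.54,-1.95,-0.37,1],[-8.43,1.54,-1.95,-0.37,1],[-8.43,1.54,-1.95,-0.37,1]]

```text
time: 10.05
tool_pos: [0.5422, -0.2039, 0.2999]
ee_rot: [-3.141, 0.001, 1.479]
wrist_force: [0.0, 0.5, -0.7]
width: 0.0006
finger_force: 0.0
```

>>> apply_moves:
  moves:
    - [[0,0,0,0,1],[0,0,0,0,1]]

```text
time: 10.3
tool_pos: [0.5433, -0.1991, 0.3001]
ee_rot: [-3.141, -0.0, 1.486]
wrist_force: [-0.1, 0.4, 0.5]
width: 0.0006
finger_force: 0.0
```

```bash
python3 -c "
from h import *
go(.5447,-.20,.203,85.1)
look('w5','cup',0,85.1)"
```

```text
t 10.3 p [ 0.5433 -0.1991  0.3001] rpy [-3.141 -0.     1.486] F [-0.1  0.4  0.5] w 0.0006
units [-0.02  0.03  1.94] turn 0.0
[ 291  139   58   59 1591] [ 0.5497 -0.1506  0.008 ] along 0.0487 lat 0.0021
```

>>> apply_moves:
  moves:
    - [[0,0.04,0.8,0,1],[0,0.04,1.5,0,1],[0,0.04,1.93,0,1],[0,0.04,1.93,0,1],[0,0.04,1.93,0,1],[0.15,0.04,1.93,0,1],[0.3,0.04,1.93,0,1],[0.5,0.04,1.93,0,1],[0.75,0.04,1.93,0,1],[1.0,0.04,1.93,0,1]]

```text
time: 11.6
tool_pos: [0.5499, -0.1495, 0.2037]
ee_rot: [3.141, -0.0, 1.485]
wrist_force: [0.4, -0.6, 1.0]
width: 0.0007
finger_force: 0.2
```

>>> apply_moves:
  moves:
    - [[0.25,0,0,0,1],[0.5,0,0,0,1],[0.75,0,0,0,1],[1.0,0,0,0,1],[1.25,0,0,0,1],[1.5,0,0,0,1],[1.75,0,0,0,1],[1.95,0,0,0,1],[2.05,0,0,0,1],[2.05,0,0,0,1]]

```text
time: 12.85
tool_pos: [0.5587, -0.0479, 0.2036]
ee_rot: [-3.141, -0.0, 1.485]
wrist_force: [0.1, 0.1, -0.7]
width: 0.0007
finger_force: 0.0
```

```bash
python3 -c "
from h import *
go(.583,.242,.203,85.1)
look('w6','cup',0,85.1)"
```

```text
t 12.85 p [ 0.5587 -0.0479  0.2036] rpy [-3.141 -0.     1.485] F [ 0.1  0.1 -0.7] w 0.0007
units [ 5.82 -0.01  0.01] turn -0.0
[ 272  189   88   81 3455] [ 0.5609 -0.0158  0.008 ] along 0.0325 lat -0.0006
```

>>> apply_moves:
  moves:
    - [[0.15,0,0,0,1],[0.35,0,0,0,1],[0.6,0,0,0,1],[0.85,0,0,0,1],[1.1,0,0,0,1],[1.35,0,0,0,1],[1.6,0,0,0,1],[1.85,0,0,0,1],[2.1,0,0,0,1],[2.35,0,0,0,1]]

```text
time: 14.15
tool_pos: [0.5689, 0.0696, 0.2037]
ee_rot: [3.142, -0.0, 1.484]
wrist_force: [0.1, -0.7, 0.2]
width: 0.0004
finger_force: 0.1
```

>>> apply_moves:
  moves:
    - [[0.25,0,0,0,1],[0.5,0,0,0,1],[0.75,0,0,0,1],[0.95,0,0,0,1],[1.05,0,0,0,1],[1.05,0,0,0,1]]

```text
time: 14.9
tool_pos: [0.5734, 0.1214, 0.2037]
ee_rot: [3.142, -0.0, 1.485]
wrist_force: [-0.5, 0.0, -0.1]
width: 0.0003
finger_force: 0.0
```

```bash
python3 -c "
from h import *
go(.583,.242,.203,85.1)
look('w7','cup',0,85.1);look('w8','bearing',0,85.1)"
```

```text
t 14.9 p [0.5734 0.1214 0.2037] rpy [ 3.142 -0.     1.485] F [-0.5  0.  -0.1] w 0.0003
units [ 2.42 -0.02  0.01] turn -0.0
[  47    0   82  205 7624] [0.4864 0.2158 0.008 ] along 0.0869 lat -0.0948
[ 505    0   44  164 5834] [0.6669 0.2081 0.008 ] along 0.0946 lat 0.0857
[ 272  188   87   82 3402] [0.5754 0.1537 0.008 ] along 0.0327 lat -0.0008
[  36    0   61  206 2260] [0.4775 0.2161 0.008 ] along 0.0867 lat -0.1037
[ 139    0  100   35 2249] [0.5335 0.2433 0.008 ] along 0.1185 lat -0.0503
[ 539    0   21  164 1861] [0.676  0.2069 0.008 ] along 0.0945 lat 0.0949
[ 292  212   47   45 1679] [0.5752 0.1509 0.008 ] along 0.03 lat -0.0008
```

View pics/w7.png

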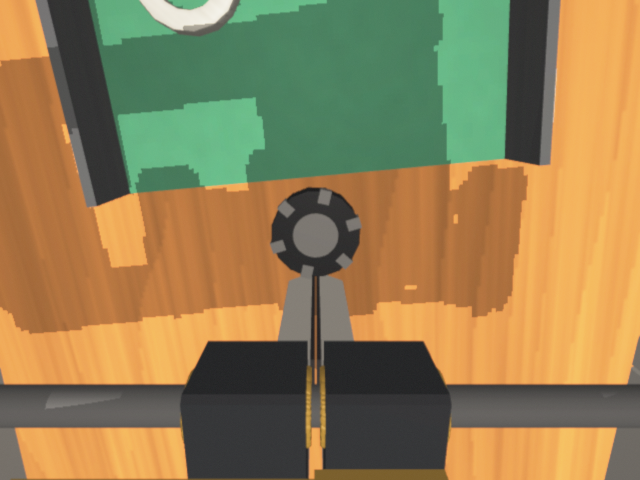

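The cup, at (316,232), is centred on the fingers right at the mouth, and the bearing is clear to its left. I carry on.

>>> apply_moves:
  moves:
    - [[0.15,0,0,0,1],[0.35,0,0,0,1],[0.6,0,0,0,1],[0.9,0,0,0,1],[1.2,0,0,0,1],[1.5,0,0,0,1],[1.8,0,0,0,1],[2.05,0,0,0,1],[2.2,0,0,0,1],[2.3,0,0,0,1]]

```text
time: 16.25
tool_pos: [0.5834, 0.236, 0.2037]
ee_rot: [3.142, 0.0, 1.485]
wrist_force: [-0.1, -0.9, -0.2]
width: 0.0005
finger_force: 0.2
```

>>> apply_moves:
  moves:
    - [[0,0,0,0,1],[-0.4,0,0,0,1]]

```text
time: 16.5
tool_pos: [0.5815, 0.2157, 0.2037]
ee_rot: [3.141, -0.0, 1.486]
wrist_force: [0.3, 0.4, 0.4]
width: 0.0005
finger_force: 0.0
```

```bash
python3 -c "
from h import *
go(.652,-.15,.30,93)
look('w9','cup',0,85.1);look('w10','bearing',0,85.1)
import pickle; s=pickle.load(open('w1.pkl','rb'))"
```

```text
t 16.5 p [0.5815 0.2157 0.2037] rpy [ 3.141 -0.     1.486] F [0.3 0.4 0.4] w 0.0005
units [-7.17  2.02 -1.93] turn -0.79
[   37     7   485   263 22026] [0.5717 0.2888 0.008 ] along 0.075 lat -0.0162
[ 271  144   90   90 3484] [0.5853 0.266  0.008 ] along 0.0535 lat -0.0007
[   18     0   520   270 27047] [0.5712 0.2868 0.008 ] along 0.0723 lat -0.0165
[ 272  132   91   87 4953] [0.5863 0.2683 0.008 ] along 0.0552 lat 0.0001
[ 156  159   96   94 5044] [0.5352 0.2594 0.008 ] along 0.0419 lat -0.0501
```

>>> apply_moves:
  moves:
    - [[-0.5,0,0,0,1],[-0.9,0,-1.0,0,1],[-1.7,0.3,-1.93,0,1],[-7.1,2.0,-1.93,-0.87,1],[-7.1,2.0,-1.93,-0.87,1],[-7.1,2.0,-1.93,-0.87,1],[-7.1,2.0,-1.93,-0.87,1],[-7.1,2.0,-1.93,-0.87,1],[-7.1,2.0,-1.93,-0.87,1],[-7.1,2.0,-1.93,-0.87,1]]

```text
time: 17.85
tool_pos: [0.6502, -0.1463, 0.3]
ee_rot: [-3.141, -0.001, 1.636]
wrist_force: [0.1, 0.3, -0.1]
width: 0.0003
finger_force: 0.0
```

>>> apply_moves:
  moves:
    - [[0,0,0,0,1],[0,0,0,0,1]]

```text
time: 18.1
tool_pos: [0.6505, -0.1452, 0.3004]
ee_rot: [3.141, -0.0, 1.638]
wrist_force: [-0.5, -0.3, -0.2]
width: 0.0007
finger_force: 0.0
```

```bash
python3 -c "
from h import *
go(.6513,-.145,.203,93.8)
look('w11','cap',0,93.8)"
```

```text
t 18.1 p [ 0.6505 -0.1452  0.3004] rpy [ 3.141 -0.     1.638] F [-0.5 -0.3 -0.2] w 0.0007
units [0.   0.02 1.95] turn 0.01
[ 294  137   56   57 2145] [ 0.6509 -0.0942  0.008 ] along 0.051 lat 0.0037
```

>>> apply_moves:
  moves:
    - [[0,0.08,0.8,0,1],[0,0.08,1.5,0,1],[0,0.08,1.93,0,1],[0,0.08,1.93,0,1],[0,0.08,1.93,0,1],[0.15,0.08,1.93,0,1],[0.3,0.08,1.93,0,1],[0.5,0.08,1.93,0,1],[0.75,0.08,1.93,0,1],[1.0,0.08,1.93,0,1]]

```text
time: 19.4
tool_pos: [0.6512, -0.0954, 0.2038]
ee_rot: [3.141, -0.0, 1.637]
wrist_force: [-0.4, 0.0, -0.5]
width: 0.0003
finger_force: 0.1
```

>>> apply_moves:
  moves:
    - [[0.25,0,0,0,1],[0.5,0,0,0,1],[0.75,0,0,0,1],[1.0,0,0,0,1],[1.25,0,0,0,1],[1.5,0,0,0,1],[1.75,0,0,0,1],[1.95,0,0,0,1],[2.05,0,0,0,1],[2.05,0,0,0,1]]

```text
time: 20.65
tool_pos: [0.6446, 0.0062, 0.2036]
ee_rot: [-3.142, -0.0, 1.637]
wrist_force: [0.1, 0.2, -0.1]
width: 0.0009
finger_force: 0.0
```

```bash
python3 -c "
from h import *
go(.630,.195,.203,93.8)
look('w12','cap',0,93.8)"
```

```text
t 20.65 p [0.6446 0.0062 0.2036] rpy [-3.142 -0.     1.637] F [ 0.1  0.2 -0.1] w 0.0009
units [ 3.79 -0.04  0.01] turn -0.0
[ 274  192   84   78 4588] [0.642  0.0377 0.008 ] along 0.0319 lat -0.0005
```

>>> apply_moves:
  moves:
    - [[0.15,0,0,0,1],[0.35,0,0,0,1],[0.6,0,0,0,1],[0.85,0,0,0,1],[1.1,0,0,0,1],[1.35,0,0,0,1],[1.6,0,0,0,1],[1.8,0,0,0,1],[1.95,0,0,0,1],[1.95,0,0,0,1]]

```text
time: 21.95
tool_pos: [0.6382, 0.1037, 0.2037]
ee_rot: [3.141, -0.0, 1.637]
wrist_force: [0.3, -0.7, -1.0]
width: 0.0004
finger_force: 0.0
```

```bash
python3 -c "
from h import *
go(.630,.195,.203,93.8)
look('w13','cap',0,93.8)"
```

```text
t 21.95 p [0.6382 0.1037 0.2037] rpy [ 3.141 -0.     1.637] F [ 0.3 -0.7 -1. ] w 0.0004
units [ 1.83 -0.04  0.01] turn -0.0
[ 274  192   84   78 4602] [0.6356 0.1352 0.008 ] along 0.032 lat -0.0005
```

View pics/w13.png

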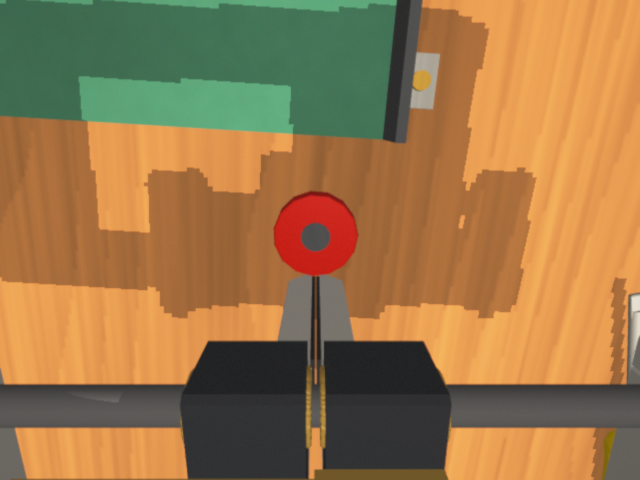

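The red cap at (316,234) passes the fence edge at (384,138) with about 12 mm to spare. I finish the push, then back off and rise.

>>> apply_moves:
  moves:
    - [[0.15,0,0,0,1],[0.35,0,0,0,1],[0.6,0,0,0,1],[0.85,0,0,0,1],[1.1,0,0,0,1],[1.35,0,0,0,1],[1.6,0,0,0,1],[1.78,0,0,0,1],[1.88,0,0,0,1],[1.88,0,0,0,1]]

```text
time: 23.25
tool_pos: [0.632, 0.1973, 0.2037]
ee_rot: [3.142, -0.0, 1.637]
wrist_force: [0.1, -0.4, 1.5]
width: 0.0005
finger_force: 0.0
```

>>> apply_moves:
  moves:
    - [[-0.4,0,0,0,1],[-0.6,0,-1.0,0,1],[-1.5,0,-2.0,0,1],[-2.5,0,-3.0,0,1],[-3.5,0,-3.0,0,1],[-4.5,0,-3.0,0,1],[-4.5,0,-3.0,0,1],[-4.5,0,-3.0,0,1],[-4.5,0,-3.0,0,1]]

```text
time: 24.38
tool_pos: [0.6466, -0.0268, 0.3535]
ee_rot: [-3.141, -0.0, 1.638]
wrist_force: [0.3, 0.1, -0.5]
width: 0.0005
finger_force: 0.0
```

```bash
python3 -c "
from h import *
go(0.6,0,.35,90)
s=snap('top','t2'); s2=s['image'][100:350,120:480,::-1]
cv2.imwrite('pics/c2.png',cv2.resize(s2,None,fx=2.2,fy=2.2,interpolation=cv2.INTER_CUBIC))"
```

```text
t 24.38 p [ 0.6466 -0.0268  0.3535] rpy [-3.141 -0.     1.638] F [ 0.3  0.1 -0.5] w 0.0005
units [ 0.6  -0.89  0.07] turn 0.38
```

View pics/c2.png

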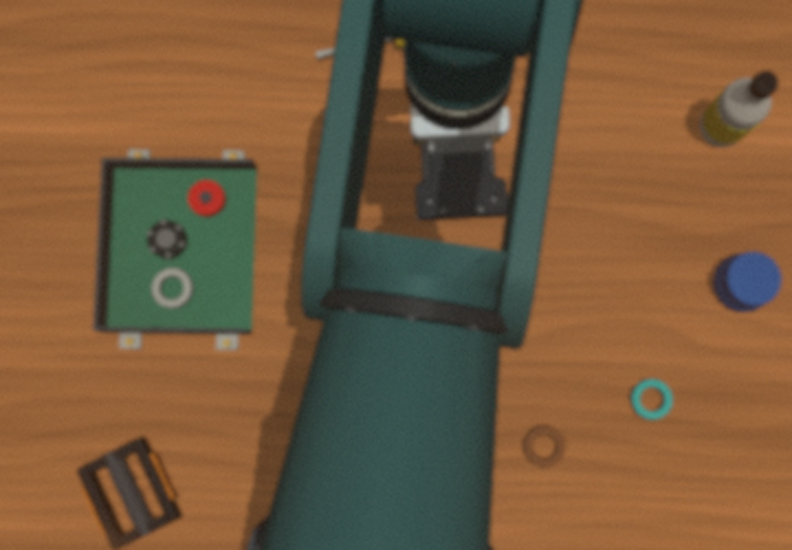

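The crop shows the cap (206,198), cup (166,239) and bearing (171,288) flat and wholly inside the bay. The visible bystanders are undisturbed, and the gripper is clear. I'm handing in.

```bash
python3 -c "
from bench import ticket
print(ticket.close_job())"
```

```text
the job is handed in; nothing more can be done
None
```

The bearing, cup and top cap were each swept gently into the bay and lie flat and wholly inside; the job was handed in at about 24 s, with the oil bottle, tin and pedal seen unmoved and the screwdriver mostly hidden by the arm in the last picture.

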